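Square the soldering brick up to the fence and stop

ROBOT

A 7-joint arm with a two-finger parallel gripper is mounted at the origin on the work surface. World frame = base frame: x ahead of the robot, y to its left, z up, the work surface at z = 0. Lengths are in m, angles in rad, forces in N, time in s.
With the tool pointing down it reaches from about 0.425 to 0.95 m from the base axis. Payload 4.7 kg.
Tool frame: the origin (TCP) lies at the very end of the fingers, on their centre line; the grasp point (between the pads) lies 19 mm behind it (arm.pinch_z is the distance from the TCP to the grasp point, in m); z points along the fingers, y is the line along which they close (so a half turn about z gives the same grasp; the last joint's range is limited). The gripper opens to 85 mm and grips with 20 to 120 N. Pads are 22 mm wide; open, the fingers measure 114 mm over their backs; the gripper's body (76 mm by 85 mm) begins 54 mm behind the grasp point. The pads swing forward as they close: fully open they stand 13 mm farther back than shut.
Start: joints at [1.158, 0.469, -0.049, 1.532, 0.024, 1.141, -0.082], TCP at [0.253, -0.626, 0.231] pointing down, gripper open.
Joint ranges: [-2.59, 2.59], [-0.33, 1.99], [-1.39, 1.29], [0.1, 2.45], [-1.04, 4.18], [0.21, 1.99], [-2.66, 2.66]. Speed limits (rad/s): [2.57, 2.57, 3.14, 3.14, 3.14, 3.14, 3.14].

INTERFACE

Orientations are given as a unit quaternion [x, y, z, w].
In Python, from station import arm, read_camera, calibration, models gives the robot as it stands.
- The arm moves only by the tool carry_out, never from a script. Its argument "increments" is a list of rows, each an object of numbers: "x", "y", "z": the shift along the tool's x, y, z in mm; "wx", "wy", "wz": the turn, a rotation vector about the tool's x, y, z in rad. A call has 1 to 20 rows; each row is the pose to reach, as a shift and turn from the pose commanded when the call began, along the tool's axes at that moment; what a row does not reach only later rows make up. A row lasts 1/12 s, in which the tool goes at most 41.7 mm and 7.16 degrees, less where a joint would pass 70% of its speed; a pose out of reach is approached as far as the arm can. A call with a gripper value outside its range is refused whole. "claw" is the gripper command: -1 is shut, 1 is fully open, values between are in proportion, set as the call begins (left out, the last holds). The fingers move at their own pace and stop on an object; "force" is the grip in N (left out, the last holds). Time passes only in rows, so rows that repeat a pose let the fingers close. It gives the time, the measured TCP pose, the force, the opening and the grip force at its end, in the units of the state.
- arm.state(): the state, without advancing time (a new reading comes with each control period).
- read_camera(name): name is "side" or "top"; returns the picture (384x512x3 uint8, red, green, blue); there is no depth.
- calibration(name): a dict with "fx", "fy", "cx", "cy" (pixels), "xyz" and "orientation" of the camera in the world. Camera axes: x right, y down, z forward; pixel columns grow to the right and rows downward; lengths in m; the calibration is good to about 2 mm. A picture is of the moment at which its call begins. calibration takes no time and is no camera call.
- arm.finish_job(): hands the job in; it is judged then, once.
Trained networks look in the newest picture that a camera, given by its name, has taken for a name from the list of things; names that differ only in an ending like _2 or _b are one class to them, and where a whole thing is asked for, a point or a joint stands for the part that bears it (a point fixed in the world has none). Each returns a list of dicts, best first, with "conf" (0 to 1); they miss things now and then, are a little off and sometimes report something else, mostly with a low value. They report only what shows in the picture. A call takes as long as a camera call. They do not tell look-alikes from the thing itself.
- models.regions_of(camera, name): "pixels" (384x512 bool, what is visible of it) and "position" ([row, column] in pixels, amid what is visible of it).
The state is a dict: "time": time; "qpos": joint angles; "joint_vel": joint speeds; "effort": joint torques, N m; "ee_pos": TCP position; "orientation": TCP orientation; "wrist_force": force on the tool from outside, world axes, zero at the start; "torque": the same for the moment, N m; "grip_width": opening from 0.0 (shut) to 1.0 (fully open); "gripper_force": force on a finger pad.
Only numpy, scipy, OpenCV 4.12 (cv2) and the standard library are available. Lean on these libraries where they do the work, as an engineer would, in place of code of your own. Each camera call takes 0.05 s, during which the arm holds its last target. There are 200 camera calls.

TASK

Push the soldering brick along the bench until its long side lies flush against the steel fence and its short end is fully home against the stop clamped on that fence. Only push it: do not lift or tip the brick, do not touch the silver bangle lying on it, which must ride along on top, and leave the bowl, wooden block, jar and hammer where they are.

Things in the scene. Friction and masses are not known exactly. Their poses are not given: they have to be found in the camera images.
- brick: Cream fire-brick slab, 90 (its x) by 120 (its y, the long way) by 32 mm high, 0.2 to 0.45 kg, lying flat and loose on the bench. Origin at the centre of its underside; z up. It starts clear of fence and stop, on the robot's side of the fence, right of the stop seen from the robot, skewed up to 25 degrees to the fence.
- bangle: Plain silver bangle, a ring 62 mm across outside, 50 inside, 8 mm high, lying loose and flat on top of the brick near its middle. Origin at the centre of its underside.
- fence: Straight dark steel bar fixed to the bench, 420 mm long, 20 thick, 28 high. Origin at bench level at mid length of its working face, the long face towards the robot. Its y axis runs along that face (to the robot's left), x points into the bar, away from the robot; it fills x 0 to 20, y -210 to 210 mm. Place and turn (up to 12 degrees) vary.
- stop: Aluminium stop fixed square on the fence, left of its middle. Origin at bench level in the inner corner where its face meets the fence face; axes as the fence's. Its arm fills x -85 to 0 mm (towards the robot), y 0 to 24 mm, 30 mm high; the clamp head with brass knob over the fence is 49 mm high. With the brick home, the brick centre is at x -45, y -60 mm in this frame.
- bowl: Open steel bowl, 90 mm across the rim, 45 mm high, loose bystander. Origin at the centre of its underside.
- block: Round dark wooden block, 90 mm across, 35 mm high, loose bystander. Origin at the centre of its underside.
- jar: Small glass jar with a steel cap, 56 mm across, 65 mm high, loose bystander. Origin at the centre of its underside.
- hammer: Hammer about 220 mm long with a wooden handle, lying to the far left, loose bystander; it lies along its x axis.
Things that resemble listed ones, but are neither listed nor needed, are in the scene too. There is more than one size of the bangle; the one meant has the size given above. What is shaped like the brick but red is not meant.

How it is judged:
At the end, for the whole second after the job is handed in: Brick flat and at rest, centre within 4 mm of home both ways (45 mm from the fence face, 60 mm from the stop face), long side within 2.5 degrees of parallel to the fence; bangle flat on the brick within 40 mm of its centre; bystanders within 12 mm of their start (x of brick in the frame of stop between -0.049 and -0.041 m and y of brick in the frame of stop between -0.064 and -0.056 m and angle between the y axis of brick and the y axis of fence, either way round below 0.045 rad and height (world z) of brick below 0.003 m and angle between brick's own z axis and vertical below 0.04 rad and linear speed of brick below 0.01 m/s and horizontal distance between bangle and brick below 0.04 m and height (world z) of bangle between 0.028 and 0.037 m and distance of each of bowl, block, jar, hammer from where it was at the start of the episode below 0.012 m); the robot touches nothing.
It fails at once if the brick is lifted or tipped (height (world z) of brick above 0.007 m or angle between brick's own z axis and vertical above 0.12 rad).
It fails at once if the robot touches the bangle (contact force between any of the fingers, the arm and bangle above 0.3 N).
It fails at once if the bangle is lifted or comes off the brick (height (world z) of bangle below 0.025 m or height (world z) of bangle above 0.042 m).
It fails at once if a bystander is moved by more than 12 mm (distance of any of bowl, block, jar, hammer from where it was at the start of the episode above 0.012 m).
It also fails if it takes over 58 s, if anything falls off the work surface, if the arm or the gripper's body presses on something with over 40 N, if the wrist force passes 120 N, or if a joint passes its speed limit or range.

## Working session

There is one attempt and no reset: what is moved stays moved. The work goes in short steps, Python scripts to look and compute and a tool call to move; the robot and the scene stay as the last step left them, time stands still between calls to the robot, and variables do not carry over. Pictures are saved under pics/ and viewed, at most 10 in all, crops included, and the job is handed in when it is done.

Besides the shell and the picture viewer there is one more tool, called after "Emit:" as name(argument=value, ...), one argument or row to a line, values as JSON. carry_out: Moves the arm, as the interface text tells. Its arguments: {"type":"object","properties":{"increments":{"type":"array","items":{"type":"object","properties":{"x":{"type":"number"},"y":{"type":"number"},"z":{"type":"number"},"wx":{"type":"number"},"wy":{"type":"number"},"wz":{"type":"number"}}}},"claw":{"type":"number"},"force":{"type":"number"}},"required":["increments"]}

```bash
mkdir -p pics; ls; python3 - <<'E'
from station import arm, read_camera, calibration, models
import cv2
for c in("side","top"):
    im=read_camera(c); cv2.imwrite(f"pics/{c}0.png",im[:,:,::-1]); print(c,calibration(c))
s=arm.state(); print(s)
E
```

```text
pics
side {'fx': 435.9922186209388, 'fy': 435.9922186209388, 'cx': 253.29242494562044, 'cy': 198.49728554585735, 'xyz': array([0.4631611 , 1.36766654, 0.92233913]), 'orientation': array([-0.0546722 ,  0.88119121, -0.46885074,  0.02630548])}
top {'fx': 479.22537272235184, 'fy': 479.22537272235184, 'cx': 259.46353683137346, 'cy': 188.72808912158843, 'xyz': array([0.33009253, 0.08545701, 1.35411838]), 'orientation': array([ 0.71826817, -0.6873448 ,  0.075153  , -0.07745958])}
{'time': 0.1, 'qpos': array([ 1.15811383,  0.46935527, -0.04859836,  1.53355947,  0.02412506,
        1.1410076 , -0.08231219]), 'joint_vel': array([-0.00031215, -0.00153944,  0.00095391, -0.00232119, -0.00115493,
        0.00067788,  0.00151954]), 'effort': array([ 1.66608170e-03, -5.11512959e+01, -4.66972939e-02, -2.38390410e+01,
        1.08191319e-02,  4.29795269e-03, -1.81905051e-05]), 'ee_pos': array([ 0.25255453, -0.62541203,  0.23037646]), 'orientation': array([ 9.81642066e-01,  1.90730423e-01, -2.06197308e-04, -8.46841249e-04]), 'wrist_force': array([-0.14856654,  0.072961  , -0.30018312]), 'torque': array([-0.02430848,  0.02170282, -0.01340618]), 'gripper_force': 0.0, 'grip_width': 1.0041217655422405}
```

View pics/top0.png

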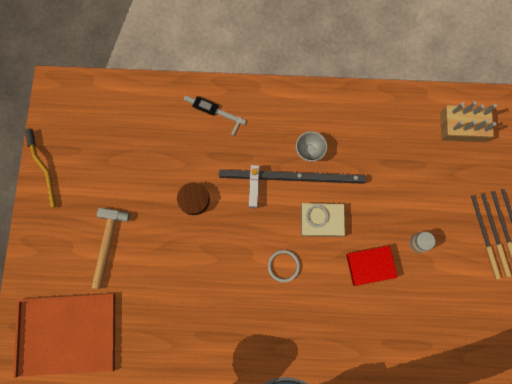

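View pics/side0.png

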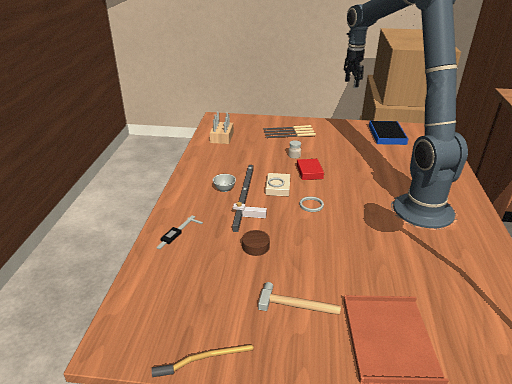

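The top view shows the brick near (323,219) with the bangle at (318,215). The fence runs from (220,175) to (364,179), with the stop near (254,187). The look-alike ring is at (284,266) and the red brick at (372,265). The side view agrees with this.

```bash
cat > h.py <<'E'
from station import arm, read_camera, calibration, models
import numpy as np, cv2
from scipy.spatial.transform import Rotation as R
def plane(c,px,z):
    k=calibration(c); px=np.atleast_2d(px).astype(float)
    d=np.c_[(px[:,0]-k["cx"])/k["fx"],(px[:,1]-k["cy"])/k["fy"],np.ones(len(px))]
    d=R.from_quat(k["orientation"]).apply(d); o=np.array(k["xyz"])
    return (o+d*((z-o[2])/d[:,2])[:,None])[:,:2]
def rect(c,mask,z):
    v,u=np.nonzero(mask); p=plane(c,np.c_[u,v],z)
    (cx,cy),(w,h),a=cv2.minAreaRect((p*1000).astype(np.float32))
    if w<h: a+=90; w,h=h,w      # a = direction of long side from x
    a=a%180
    return np.round([cx,cy,w,h,a],1)
E
python3 - <<'E'
from h import *
Z=dict(brick=.032,fence=.028,stop=.030,bangle=.04,bowl=.045,block=.035,jar=.065,hammer=.02)
for c in("top","side"):
    read_camera(c)
    for n in Z:
        for r in models.regions_of(c,n):
            if r["conf"]>.3: print(c,n,round(r["conf"],2),np.round(r["position"]),r["pixels"].sum(),rect(c,r["pixels"],Z[n]))
im=read_camera("top")[150:260,200:400]
cv2.imwrite("pics/crop1.png",cv2.resize(im[:,:,::-1],None,fx=4,fy=4,interpolation=cv2.INTER_CUBIC))
E
```

```text
top brick 0.9 [263. 370.] 1465 [ 420.2 -218.9  123.7   91.9  103.7]
top brick 0.77 [216. 327.] 1381 [540.9 -84.7 124.7  92.8  92.5]
top fence 0.65 [176. 297.] 1129 [662.9   4.3 413.9  27.8  90.6]
top stop 0.66 [185. 254.] 381 [628.6 113.5 122.   25.5   2.5]
top bangle 0.79 [260. 270.] 234 [407.4  21.7  84.1  80.4  92.5]
top bangle 0.46 [187. 252.] 401 [626.4 113.8 127.8  26.7 179.7]
top bowl 0.62 [146. 311.] 707 [750.5 -46.8  86.8  82.9   1.5]
top block 0.75 [199. 192.] 830 [584.5 280.6  91.6  86.9  48.1]
top block 0.47 [218. 326.] 1411 [540.3 -82.8 125.1  94.9  90.1]
top jar 0.66 [241. 422.] 414 [ 486.5 -346.2   69.1   51.6  110.6]
top hammer 0.59 [238. 103.] 966 [438.8 500.8 221.3  91.1   2.8]
side brick 0.87 [171. 307.] 460 [ 417.6 -189.8  163.1   96.6  100.3]
side brick 0.65 [187. 279.] 409 [538.1 -57.6 161.9  87.3  93.1]
side fence 0.75 [193. 245.] 381 [657.7  26.6 444.1  27.8  90.4]
side stop 0.83 [214. 253.] 301 [626.7 132.6 129.9  70.7 162.1]
side bangle 0.48 [208. 320.] 27 [393.1  69.1  81.7  39.1 114.7]
side bowl 0.87 [182. 225.] 328 [741.1 -20.3 123.4  85.   98.9]
side bowl 0.55 [148. 292.] 191 [ 486.2 -335.6  162.    47.9   91.9]
side block 0.71 [242. 259.] 589 [579.3 304.6 123.4  83.8  97.3]
side jar 0.48 [149. 293.] 202 [ 485.5 -292.9  166.1   46.8   91.9]
side hammer 0.74 [302. 292.] 881 [440.7 541.1 222.2 102.2 162. ]
```

View pics/crop1.png

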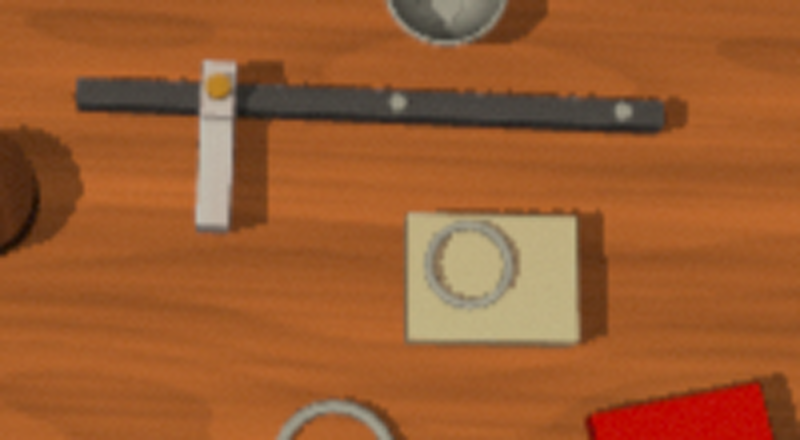

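```bash
python3 - <<'E'
from h import *
f=lambda P,z:np.round(1000*plane("top",[((u+.5)/4-.5+200,(v+.5)/4-.5+150) for u,v in P],z),1)
b=f([(408,213),(577,216),(579,341),(408,340)],.032)
print("brick",b,b.mean(0),np.linalg.norm(np.diff(b,axis=0),axis=1))
F=f([(77,111),(663,132)],0);d=F[0]-F[1];print("fence0",F,np.degrees(np.arctan2(-d[0],d[1])),np.linalg.norm(d))
F=f([(77,78),(663,100)],.028);d=F[0]-F[1];print("fenceback",F,np.degrees(np.arctan2(-d[0],d[1])))
s=f([(236,118),(230,228)],.030);print("stop right top",s)
print("bangle",f([(470,264)],.04), "ring",f([(336,402),(392,438)],.008),"redcorner",f([(588,412)],.032))
s=arm.state();print(R.from_quat(s["orientation"]).as_matrix().round(3))
E
```

```text
brick [[ 585.   -23.8]
 [ 588.1 -142.3]
 [ 500.1 -144.2]
 [ 495.6  -26. ]] [542.2   -84.075] [118.54054159  88.02050897 118.28562888]
fence0 [[ 656.   215.9]
 [ 659.1 -209.8]] 0.4172275709548278 425.7112871418845
fenceback [[ 673.4  214.7]
 [ 675.7 -203.8]] 0.31488402900663115
stop right top [[648.6  99.9]
 [569.2 100.6]]
bangle [[549.4 -67. ]] ring [[452.9  21.2]
 [429.7 -18.6]] redcorner [[ 451.5 -150.7]]
[[ 0.927  0.374  0.   ]
 [ 0.374 -0.927 -0.   ]
 [ 0.     0.    -1.   ]]
```

Emit:
carry_out(
  increments=[
    {"x": 40,"y": -42,"wz": 0.04},
    {"x": 66,"y": -70,"wz": 0.07},
    {"x": 92,"y": -97,"wz": 0.1},
    {"x": 118,"y": -125,"wz": 0.13},
    {"x": 145,"y": -153,"wz": 0.16},
    {"x": 171,"y": -181,"wz": 0.19},
    {"x": 197,"y": -208,"wz": 0.22},
    {"x": 224,"y": -236,"wz": 0.25},
    {"x": 250,"y": -264,"wz": 0.28},
    {"x": 276,"y": -292,"wz": 0.31},
    {"x": 302,"y": -319,"wz": 0.34},
    {"x": 329,"y": -347,"wz": 0.36},
    {"x": 355,"y": -375,"wz": 0.377},
    {"x": 381,"y": -402,"wz": 0.377},
    {"x": 399,"y": -421,"wz": 0.377},
    {"x": 399,"y": -421,"wz": 0.377},
    {"x": 399,"y": -421,"wz": 0.377},
  ],
  claw=0.7,
)

```text
$.increments[0]: bad value
```

Emit:
carry_out(
  increments=[
    {"x": 26,"y": -28,"z": 0,"wx": 0,"wy": 0,"wz": 0.04},
    {"x": 52,"y": -56,"z": 0,"wx": 0,"wy": 0,"wz": 0.07},
  ],
  claw=0.7,
)

```text
time: 1.22
ee_pos: [0.2785, -0.5553, 0.2307]
orientation: [0.988, 0.153, -0.0, 0.0]
wrist_force: [0.7, 0.3, 0.9]
grip_width: 0.848
gripper_force: 0.0
```

Emit:
carry_out(
  increments=[
    {"x": 25,"y": -30,"z": 0,"wx": 0,"wy": 0,"wz": 0.03},
    {"x": 50,"y": -60,"z": 0,"wx": 0,"wy": 0,"wz": 0.06},
    {"x": 75,"y": -91,"z": 0,"wx": 0,"wy": 0,"wz": 0.09},
    {"x": 100,"y": -121,"z": 0,"wx": 0,"wy": 0,"wz": 0.12},
    {"x": 125,"y": -152,"z": 0,"wx": 0,"wy": 0,"wz": 0.15},
    {"x": 150,"y": -182,"z": 0,"wx": 0,"wy": 0,"wz": 0.18},
    {"x": 175,"y": -212,"z": 0,"wx": 0,"wy": 0,"wz": 0.21},
    {"x": 200,"y": -243,"z": 0,"wx": 0,"wy": 0,"wz": 0.24},
    {"x": 225,"y": -273,"z": 0,"wx": 0,"wy": 0,"wz": 0.27},
    {"x": 250,"y": -304,"z": 0,"wx": 0,"wy": 0,"wz": 0.29},
    {"x": 275,"y": -334,"z": 0,"wx": 0,"wy": 0,"wz": 0.307},
    {"x": 300,"y": -364,"z": 0,"wx": 0,"wy": 0,"wz": 0.307},
    {"x": 315,"y": -383,"z": 0,"wx": 0,"wy": 0,"wz": 0.307},
    {"x": 320,"y": -389,"z": 0,"wx": 0,"wy": 0,"wz": 0.307},
    {"x": 320,"y": -389,"z": 0,"wx": 0,"wy": 0,"wz": 0.307},
    {"x": 320,"y": -389,"z": 0,"wx": 0,"wy": 0,"wz": 0.307},
  ],
)

```text
time: 2.55
ee_pos: [0.464, -0.0868, 0.2313]
orientation: [1.0, 0.003, -0.0, 0.0]
wrist_force: [-0.3, -1.2, -0.5]
grip_width: 0.849
gripper_force: 0.0
```

Emit:
carry_out(
  increments=[
    {"x": 0,"y": 0,"z": 30,"wx": 0,"wy": 0,"wz": 0},
    {"x": 0,"y": 0,"z": 65,"wx": 0,"wy": 0,"wz": 0},
    {"x": 0,"y": 0,"z": 100,"wx": 0,"wy": 0,"wz": 0},
    {"x": 0,"y": 0,"z": 135,"wx": 0,"wy": 0,"wz": 0},
    {"x": 0,"y": 0,"z": 165,"wx": 0,"wy": 0,"wz": 0},
    {"x": 0,"y": 0,"z": 190,"wx": 0,"wy": 0,"wz": 0},
    {"x": 0,"y": 0,"z": 208,"wx": 0,"wy": 0,"wz": 0},
    {"x": 0,"y": 0,"z": 220,"wx": 0,"wy": 0,"wz": 0},
    {"x": 0,"y": 0,"z": 224,"wx": 0,"wy": 0,"wz": 0},
    {"x": 0,"y": 0,"z": 224,"wx": 0,"wy": 0,"wz": 0},
    {"x": 0,"y": 0,"z": 224,"wx": 0,"wy": 0,"wz": 0},
  ],
  claw=0.4,
)

```text
time: 3.47
ee_pos: [0.4645, -0.0871, 0.0077]
orientation: [1.0, 0.002, 0.0, 0.0]
wrist_force: [-0.2, 0.2, -0.1]
grip_width: 0.699
gripper_force: 0.0
```

```bash
python3 - <<'E'
from h import *
a=read_camera("top")[150:280,220:400];b=read_camera("side")[140:240,200:360]
o=[cv2.resize(i,(640,int(i.shape[0]*640/i.shape[1])),interpolation=cv2.INTER_CUBIC) for i in(a,b)]
cv2.imwrite("pics/c2.png",cv2.resize(np.vstack(o)[:,:,::-1],None,fx=.69,fy=.69))
E
```

```text
(no output)
```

View pics/c2.png

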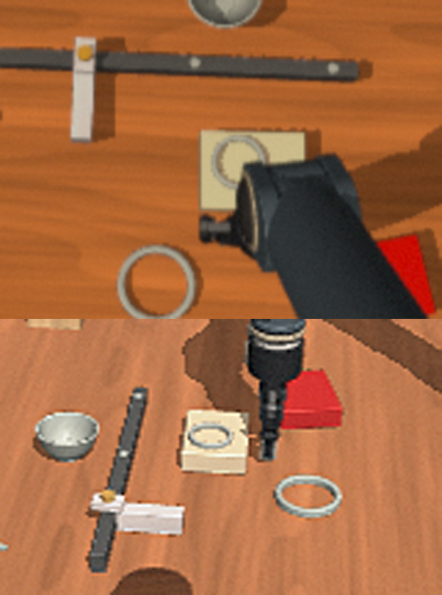

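The picture shows the fingers standing just on the robot side of the brick, clear of the ring and the red brick. I'll start pushing toward the fence.

Emit:
carry_out(
  increments=[
    {"x": 4,"y": 0,"z": 0,"wx": 0,"wy": 0,"wz": 0},
    {"x": 9,"y": 0,"z": 0,"wx": 0,"wy": 0,"wz": 0},
    {"x": 13,"y": 0,"z": 0,"wx": 0,"wy": 0,"wz": 0},
    {"x": 16,"y": 0,"z": 0,"wx": 0,"wy": 0,"wz": 0},
    {"x": 18,"y": 0,"z": 0,"wx": 0,"wy": 0,"wz": 0},
    {"x": 20,"y": 0,"z": 0,"wx": 0,"wy": 0,"wz": 0},
    {"x": 22,"y": 0,"z": 0,"wx": 0,"wy": 0,"wz": 0},
    {"x": 24,"y": 0,"z": 0,"wx": 0,"wy": 0,"wz": 0},
    {"x": 26,"y": 0,"z": 0,"wx": 0,"wy": 0,"wz": 0},
    {"x": 28,"y": 0,"z": 0,"wx": 0,"wy": 0,"wz": 0},
    {"x": 31,"y": 0,"z": 0,"wx": 0,"wy": 0,"wz": 0},
    {"x": 34,"y": 0,"z": 0,"wx": 0,"wy": 0,"wz": 0},
    {"x": 37,"y": 0,"z": 0,"wx": 0,"wy": 0,"wz": 0},
    {"x": 40,"y": 0,"z": 0,"wx": 0,"wy": 0,"wz": 0},
    {"x": 44,"y": 0,"z": 0,"wx": 0,"wy": 0,"wz": 0},
    {"x": 48,"y": 0,"z": 0,"wx": 0,"wy": 0,"wz": 0},
    {"x": 52,"y": 0,"z": 0,"wx": 0,"wy": 0,"wz": 0},
    {"x": 56,"y": 0,"z": 0,"wx": 0,"wy": 0,"wz": 0},
    {"x": 59,"y": 0,"z": 0,"wx": 0,"wy": 0,"wz": 0},
    {"x": 61,"y": 0,"z": 0,"wx": 0,"wy": 0,"wz": 0},
  ],
)

```text
time: 5.23
ee_pos: [0.5259, -0.0853, 0.0074]
orientation: [1.0, 0.003, 0.0, 0.0]
wrist_force: [-3.0, -0.2, 0.5]
grip_width: 0.696
gripper_force: 1.3
```

Emit:
carry_out(
  increments=[
    {"x": 2,"y": 0,"z": 0,"wx": 0,"wy": 0,"wz": 0},
    {"x": 4,"y": 0,"z": 0,"wx": 0,"wy": 0,"wz": 0},
    {"x": 6,"y": 0,"z": 0,"wx": 0,"wy": 0,"wz": 0},
    {"x": 8,"y": 0,"z": 0,"wx": 0,"wy": 0,"wz": 0},
    {"x": 10,"y": 0,"z": 0,"wx": 0,"wy": 0,"wz": 0},
    {"x": 12,"y": 0,"z": 0,"wx": 0,"wy": 0,"wz": 0},
    {"x": 14,"y": 0,"z": 0,"wx": 0,"wy": 0,"wz": 0},
    {"x": 16,"y": 0,"z": 0,"wx": 0,"wy": 0,"wz": 0},
    {"x": 18,"y": 0,"z": 0,"wx": 0,"wy": 0,"wz": 0},
    {"x": 19,"y": 0,"z": 0,"wx": 0,"wy": 0,"wz": 0},
    {"x": 20,"y": 0,"z": 0,"wx": 0,"wy": 0,"wz": 0},
    {"x": 21,"y": 0,"z": 0,"wx": 0,"wy": 0,"wz": 0},
    {"x": 22,"y": 0,"z": 0,"wx": 0,"wy": 0,"wz": 0},
    {"x": 23,"y": 0,"z": 0,"wx": 0,"wy": 0,"wz": 0},
    {"x": 24,"y": 0,"z": 0,"wx": 0,"wy": 0,"wz": 0},
  ],
)

```text
time: 6.48
ee_pos: [0.5494, -0.0852, 0.0073]
orientation: [1.0, 0.003, -0.0, 0.0]
wrist_force: [-2.6, 0.6, 1.9]
grip_width: 0.702
gripper_force: 1.6
```

Emit:
carry_out(
  increments=[
    {"x": 1,"y": 0,"z": 0,"wx": 0,"wy": 0,"wz": 0},
    {"x": 2,"y": 0,"z": 0,"wx": 0,"wy": 0,"wz": 0},
    {"x": 3,"y": 0,"z": 0,"wx": 0,"wy": 0,"wz": 0},
    {"x": 4,"y": 0,"z": 0,"wx": 0,"wy": 0,"wz": 0},
    {"x": 5,"y": 0,"z": 0,"wx": 0,"wy": 0,"wz": 0},
  ],
)

```text
time: 6.9
ee_pos: [0.5517, -0.0852, 0.0069]
orientation: [1.0, 0.003, -0.003, 0.0]
wrist_force: [-9.7, 0.8, 7.9]
grip_width: 0.701
gripper_force: 5.0
```

Emit:
carry_out(
  increments=[
    {"x": 1,"y": 0,"z": 0,"wx": 0,"wy": 0,"wz": 0},
    {"x": 2,"y": 0,"z": 0,"wx": 0,"wy": 0,"wz": 0},
    {"x": 2,"y": 0,"z": 0,"wx": 0,"wy": 0,"wz": 0},
  ],
)

```text
time: 7.15
ee_pos: [0.5517, -0.0852, 0.0065]
orientation: [1.0, 0.003, -0.005, 0.0]
wrist_force: [-12.0, 0.9, 8.0]
grip_width: 0.7
gripper_force: 5.9
```

Emit:
carry_out(
  increments=[
    {"x": -2,"y": 0,"z": 0,"wx": 0,"wy": 0,"wz": 0},
    {"x": -6,"y": 0,"z": 0,"wx": 0,"wy": 0,"wz": 0},
    {"x": -14,"y": 0,"z": 0,"wx": 0,"wy": 0,"wz": 0},
    {"x": -26,"y": 0,"z": 0,"wx": 0,"wy": 0,"wz": 0},
    {"x": -40,"y": 0,"z": 0,"wx": 0,"wy": 0,"wz": 0},
    {"x": -40,"y": 0,"z": -20,"wx": 0,"wy": 0,"wz": 0},
    {"x": -40,"y": 0,"z": -50,"wx": 0,"wy": 0,"wz": 0},
    {"x": -40,"y": 0,"z": -85,"wx": 0,"wy": 0,"wz": 0},
    {"x": -40,"y": 0,"z": -120,"wx": 0,"wy": 0,"wz": 0},
    {"x": -40,"y": 30,"z": -130,"wx": 0,"wy": 0,"wz": 0.1},
    {"x": -40,"y": 65,"z": -130,"wx": 0,"wy": 0,"wz": 0.2},
    {"x": -40,"y": 100,"z": -130,"wx": 0,"wy": 0,"wz": 0.3},
    {"x": -40,"y": 135,"z": -130,"wx": 0,"wy": 0,"wz": 0.4},
    {"x": -40,"y": 160,"z": -130,"wx": 0,"wy": 0,"wz": 0.5},
    {"x": -40,"y": 170,"z": -130,"wx": 0,"wy": 0,"wz": 0.6},
    {"x": -40,"y": 170,"z": -130,"wx": 0,"wy": 0,"wz": 0.7},
    {"x": -40,"y": 170,"z": -130,"wx": 0,"wy": 0,"wz": 0.7},
  ],
)

```text
time: 8.57
ee_pos: [0.518, -0.2567, 0.1376]
orientation: [0.94, -0.341, 0.001, 0.0]
wrist_force: [-0.2, 0.6, 0.3]
grip_width: 0.695
gripper_force: 0.0
```

```bash
python3 - <<'E'
from h import *
im=read_camera("top")[150:260,200:400]
cv2.imwrite("pics/crop3.png",cv2.resize(im[:,:,::-1],None,fx=4,fy=4,interpolation=cv2.INTER_CUBIC))
for r in models.regions_of("top","brick"): print(r["conf"],r["position"],rect("top",r["pixels"],.032))
s=arm.state();print(s["time"],s["qpos"].round(2),s["ee_pos"])
E
```

```text
0.74 [191.8, 326.4] [609.1 -82.  121.   93.1  90.3]
0.59 [264.5, 369.6] [ 421.4 -218.   124.6   88.8  103.1]
8.6667 [ 0.47  0.41 -0.11  1.86  0.06  0.87 -1.93] [ 0.518054   -0.25495356  0.13754428]
```

View pics/crop3.png

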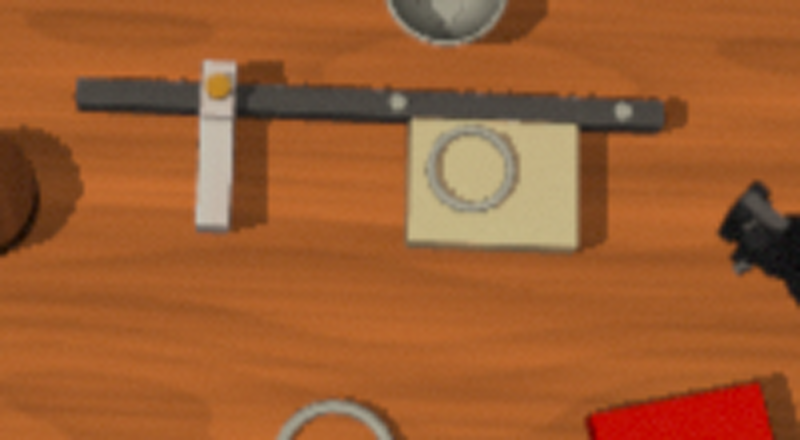

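The picture shows the brick's long side flush against the fence, spanning crop x 408–578. The bangle is still on it at (472,168). Next I'll turn the tool and push from the right end.

Emit:
carry_out(
  increments=[
    {"x": 2,"y": -10,"z": 0,"wx": 0,"wy": 0,"wz": -0.12},
    {"x": 4,"y": -20,"z": 0,"wx": 0,"wy": 0,"wz": -0.24},
    {"x": 6,"y": -30,"z": 0,"wx": 0,"wy": 0,"wz": -0.36},
    {"x": 8,"y": -40,"z": 0,"wx": 0,"wy": 0,"wz": -0.48},
    {"x": 10,"y": -50,"z": 0,"wx": 0,"wy": 0,"wz": -0.6},
    {"x": 12,"y": -60,"z": 0,"wx": 0,"wy": 0,"wz": -0.72},
    {"x": 14,"y": -70,"z": 0,"wx": 0,"wy": 0,"wz": -0.84},
    {"x": 16,"y": -80,"z": 0,"wx": 0,"wy": 0,"wz": -0.96},
    {"x": 18,"y": -90,"z": 0,"wx": 0,"wy": 0,"wz": -1.08},
    {"x": 19,"y": -100,"z": 0,"wx": 0,"wy": 0,"wz": -1.2},
    {"x": 20,"y": -108,"z": 0,"wx": 0,"wy": 0,"wz": -1.32},
    {"x": 21,"y": -112,"z": 0,"wx": 0,"wy": 0,"wz": -1.44},
    {"x": 21,"y": -112,"z": 0,"wx": 0,"wy": 0,"wz": -1.56},
    {"x": 21,"y": -112,"z": 0,"wx": 0,"wy": 0,"wz": -1.68},
    {"x": 21,"y": -112,"z": 0,"wx": 0,"wy": 0,"wz": -1.8},
    {"x": 21,"y": -112,"z": 0,"wx": 0,"wy": 0,"wz": -1.92},
    {"x": 21,"y": -112,"z": 0,"wx": 0,"wy": 0,"wz": -2.04},
    {"x": 21,"y": -112,"z": 0,"wx": 0,"wy": 0,"wz": -2.16},
    {"x": 21,"y": -112,"z": 0,"wx": 0,"wy": 0,"wz": -2.272},
    {"x": 21,"y": -112,"z": 0,"wx": 0,"wy": 0,"wz": -2.272},
  ],
  claw=0,
)

```text
time: 10.33
ee_pos: [0.6055, -0.1819, 0.1374]
orientation: [0.703, 0.712, 0.001, 0.0]
wrist_force: [0.2, -0.3, -0.3]
grip_width: 0.496
gripper_force: 0.0
```

```bash
python3 - <<'E'
from h import *
s=arm.state();print(s["time"],s["qpos"].round(2),s["ee_pos"],R.from_quat(s["orientation"]).as_matrix().round(4),s["grip_width"])
E
```

```text
10.3333 [ 0.68  0.58 -0.65  1.71  0.4   0.99 -0.1 ] [ 0.60549153 -0.18187063  0.13744555] [[-1.290e-02  9.999e-01  1.100e-03]
 [ 9.999e-01  1.290e-02  8.000e-04]
 [ 8.000e-04  1.100e-03 -1.000e+00]] 0.49641071503701883
```

Emit:
carry_out(
  increments=[
    {"x": 0,"y": 0,"z": 30,"wx": 0,"wy": 0,"wz": 0.006},
    {"x": 0,"y": 0,"z": 60,"wx": 0,"wy": 0,"wz": 0.006},
    {"x": 0,"y": 0,"z": 90,"wx": 0,"wy": 0,"wz": 0.006},
    {"x": 0,"y": 0,"z": 110,"wx": 0,"wy": 0,"wz": 0.006},
    {"x": 0,"y": 0,"z": 124,"wx": 0,"wy": 0,"wz": 0.006},
    {"x": 0,"y": 0,"z": 130,"wx": 0,"wy": 0,"wz": 0.006},
    {"x": 0,"y": 0,"z": 130,"wx": 0,"wy": 0,"wz": 0.006},
    {"x": 0,"y": 0,"z": 130,"wx": 0,"wy": 0,"wz": 0.006},
  ],
)

```text
time: 11.0
ee_pos: [0.6062, -0.1824, 0.0083]
orientation: [0.706, 0.708, 0.001, 0.001]
wrist_force: [-0.0, -1.2, 1.5]
grip_width: 0.505
gripper_force: 0.0
```

Emit:
carry_out(
  increments=[
    {"x": 4,"y": 0,"z": 0,"wx": 0,"wy": 0,"wz": 0},
    {"x": 9,"y": 0,"z": 0,"wx": 0,"wy": 0,"wz": 0},
    {"x": 14,"y": 0,"z": 0,"wx": 0,"wy": 0,"wz": 0},
    {"x": 18,"y": 0,"z": 0,"wx": 0,"wy": 0,"wz": 0},
    {"x": 20,"y": 0,"z": 0,"wx": 0,"wy": 0,"wz": 0},
    {"x": 22,"y": 0,"z": 0,"wx": 0,"wy": 0,"wz": 0},
    {"x": 24,"y": 0,"z": 0,"wx": 0,"wy": 0,"wz": 0},
    {"x": 26,"y": 0,"z": 0,"wx": 0,"wy": 0,"wz": 0},
    {"x": 28,"y": 0,"z": 0,"wx": 0,"wy": 0,"wz": 0},
    {"x": 30,"y": 0,"z": 0,"wx": 0,"wy": 0,"wz": 0},
    {"x": 32,"y": 0,"z": 0,"wx": 0,"wy": 0,"wz": 0},
    {"x": 34,"y": 0,"z": 0,"wx": 0,"wy": 0,"wz": 0},
    {"x": 36,"y": 0,"z": 0,"wx": 0,"wy": 0,"wz": 0},
    {"x": 39,"y": 0,"z": 0,"wx": 0,"wy": 0,"wz": 0},
    {"x": 42,"y": 0,"z": 0,"wx": 0,"wy": 0,"wz": 0},
    {"x": 45,"y": 0,"z": 0,"wx": 0,"wy": 0,"wz": 0},
    {"x": 48,"y": 0,"z": 0,"wx": 0,"wy": 0,"wz": 0},
    {"x": 51,"y": 0,"z": 0,"wx": 0,"wy": 0,"wz": 0},
    {"x": 54,"y": 0,"z": 0,"wx": 0,"wy": 0,"wz": 0},
    {"x": 57,"y": 0,"z": 0,"wx": 0,"wy": 0,"wz": 0},
  ],
)

```text
time: 12.67
ee_pos: [0.6051, -0.1253, 0.0073]
orientation: [0.706, 0.708, -0.0, 0.0]
wrist_force: [0.1, -1.1, 0.1]
grip_width: 0.502
gripper_force: 1.0
```

Emit:
carry_out(
  increments=[
    {"x": 3,"y": 0,"z": 0,"wx": 0,"wy": 0,"wz": 0},
    {"x": 6,"y": 0,"z": 0,"wx": 0,"wy": 0,"wz": 0},
    {"x": 10,"y": 0,"z": 0,"wx": 0,"wy": 0,"wz": 0},
    {"x": 14,"y": 0,"z": 0,"wx": 0,"wy": 0,"wz": 0},
    {"x": 18,"y": 0,"z": 0,"wx": 0,"wy": 0,"wz": 0},
    {"x": 22,"y": 0,"z": 0,"wx": 0,"wy": 0,"wz": 0},
    {"x": 26,"y": 0,"z": 0,"wx": 0,"wy": 0,"wz": 0},
    {"x": 30,"y": 0,"z": 0,"wx": 0,"wy": 0,"wz": 0},
    {"x": 34,"y": 0,"z": 0,"wx": 0,"wy": 0,"wz": 0},
    {"x": 38,"y": 0,"z": 0,"wx": 0,"wy": 0,"wz": 0},
    {"x": 42,"y": 0,"z": 0,"wx": 0,"wy": 0,"wz": 0},
    {"x": 46,"y": 0,"z": 0,"wx": 0,"wy": 0,"wz": 0},
    {"x": 50,"y": 0,"z": 0,"wx": 0,"wy": 0,"wz": 0},
    {"x": 54,"y": 0,"z": 0,"wx": 0,"wy": 0,"wz": 0},
    {"x": 58,"y": 0,"z": 0,"wx": 0,"wy": 0,"wz": 0},
    {"x": 62,"y": 0,"z": 0,"wx": 0,"wy": 0,"wz": 0},
    {"x": 65,"y": 0,"z": 0,"wx": 0,"wy": 0,"wz": 0},
    {"x": 68,"y": 0,"z": 0,"wx": 0,"wy": 0,"wz": 0},
    {"x": 71,"y": 0,"z": 0,"wx": 0,"wy": 0,"wz": 0},
    {"x": 74,"y": 0,"z": 0,"wx": 0,"wy": 0,"wz": 0},
  ],
)

```text
time: 14.33
ee_pos: [0.605, -0.0515, 0.0073]
orientation: [0.706, 0.708, -0.0, 0.0]
wrist_force: [-0.0, -2.3, -0.6]
grip_width: 0.503
gripper_force: 0.9
```

Emit:
carry_out(
  increments=[
    {"x": 2,"y": 0,"z": 0,"wx": 0,"wy": 0,"wz": 0},
    {"x": 4,"y": 0,"z": 0,"wx": 0,"wy": 0,"wz": 0},
    {"x": 6,"y": 0,"z": 0,"wx": 0,"wy": 0,"wz": 0},
    {"x": 8,"y": 0,"z": 0,"wx": 0,"wy": 0,"wz": 0},
    {"x": 10,"y": 0,"z": 0,"wx": 0,"wy": 0,"wz": 0},
    {"x": 12,"y": 0,"z": 0,"wx": 0,"wy": 0,"wz": 0},
    {"x": 13,"y": 0,"z": 0,"wx": 0,"wy": 0,"wz": 0},
    {"x": 14,"y": 0,"z": 0,"wx": 0,"wy": 0,"wz": 0},
    {"x": 15,"y": 0,"z": 0,"wx": 0,"wy": 0,"wz": 0},
    {"x": 16,"y": 0,"z": 0,"wx": 0,"wy": 0,"wz": 0},
    {"x": 17,"y": 0,"z": 0,"wx": 0,"wy": 0,"wz": 0},
    {"x": 18,"y": 0,"z": 0,"wx": 0,"wy": 0,"wz": 0},
  ],
)

```text
time: 15.33
ee_pos: [0.6049, -0.0336, 0.0073]
orientation: [0.706, 0.708, -0.0, 0.0]
wrist_force: [-0.2, -1.6, -0.9]
grip_width: 0.501
gripper_force: 0.9
```

Emit:
carry_out(
  increments=[
    {"x": 1,"y": 0,"z": 0,"wx": 0,"wy": 0,"wz": 0},
    {"x": 2,"y": 0,"z": 0,"wx": 0,"wy": 0,"wz": 0},
    {"x": 3,"y": 0,"z": 0,"wx": 0,"wy": 0,"wz": 0},
    {"x": 4,"y": 0,"z": 0,"wx": 0,"wy": 0,"wz": 0},
    {"x": 5,"y": 0,"z": 0,"wx": 0,"wy": 0,"wz": 0},
  ],
)

```text
time: 15.75
ee_pos: [0.6048, -0.0311, 0.0074]
orientation: [0.707, 0.707, -0.002, 0.001]
wrist_force: [-0.5, -8.3, 0.8]
grip_width: 0.503
gripper_force: 4.0
```

Emit:
carry_out(
  increments=[
    {"x": 1,"y": 0,"z": 0,"wx": 0,"wy": 0,"wz": 0},
    {"x": 2,"y": 0,"z": 0,"wx": 0,"wy": 0,"wz": 0},
    {"x": 2,"y": 0,"z": 0,"wx": 0,"wy": 0,"wz": 0},
  ],
)

```text
time: 16.0
ee_pos: [0.6048, -0.0312, 0.0074]
orientation: [0.707, 0.707, -0.003, 0.002]
wrist_force: [-0.6, -9.9, 1.7]
grip_width: 0.504
gripper_force: 4.8
```

Emit:
carry_out(
  increments=[
    {"x": -2,"y": 0,"z": 0,"wx": 0,"wy": 0,"wz": 0},
    {"x": -6,"y": 0,"z": 0,"wx": 0,"wy": 0,"wz": 0},
    {"x": -14,"y": 0,"z": 0,"wx": 0,"wy": 0,"wz": 0},
    {"x": -26,"y": 0,"z": 0,"wx": 0,"wy": 0,"wz": 0},
    {"x": -40,"y": 0,"z": 0,"wx": 0,"wy": 0,"wz": 0},
    {"x": -50,"y": 0,"z": -20,"wx": 0,"wy": 0,"wz": 0},
    {"x": -60,"y": 0,"z": -50,"wx": 0,"wy": 0,"wz": 0},
    {"x": -70,"y": 0,"z": -80,"wx": 0,"wy": 0,"wz": 0},
    {"x": -95,"y": 0,"z": -105,"wx": 0,"wy": 0,"wz": 0},
    {"x": -130,"y": 0,"z": -120,"wx": 0,"wy": 0,"wz": 0},
    {"x": -165,"y": 0,"z": -130,"wx": 0,"wy": 0,"wz": 0},
    {"x": -180,"y": 0,"z": -130,"wx": 0,"wy": 0,"wz": 0},
    {"x": -180,"y": 0,"z": -130,"wx": 0,"wy": 0,"wz": 0},
  ],
)

```text
time: 17.08
ee_pos: [0.6044, -0.2144, 0.1373]
orientation: [0.71, 0.704, -0.001, 0.001]
wrist_force: [0.6, 0.1, -0.5]
grip_width: 0.499
gripper_force: 0.0
```

```bash
python3 - <<'E'
from h import *
im=read_camera("top")[150:260,200:400]
cv2.imwrite("pics/crop4.png",cv2.resize(im[:,:,::-1],None,fx=4,fy=4,interpolation=cv2.INTER_CUBIC))
for r in models.regions_of("top","brick"): print(r["conf"],r["position"],rect("top",r["pixels"],.032))
E
```

```text
0.59 [263.7, 370.9] [ 423.3 -217.9  127.6   95.2  103. ]
0.58 [191.7, 279.2] [608.   41.5 119.7  94.2  90.2]
```

View pics/crop4.png

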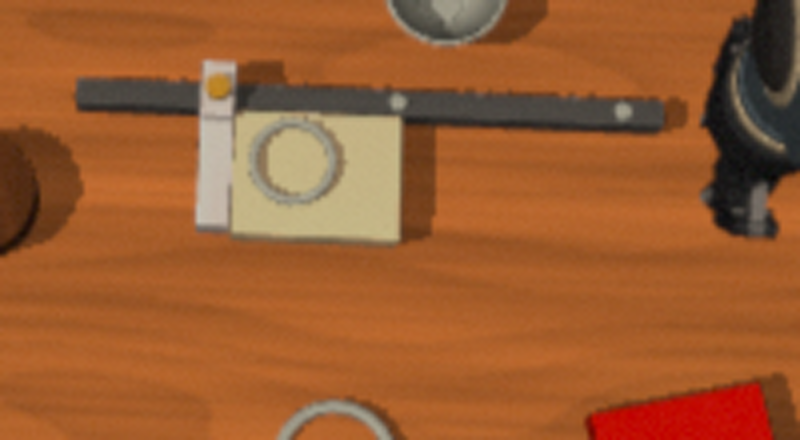

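The picture shows the brick touching both the stop (x≈234) and the fence, with its near edge running parallel to the fence. The bangle is well inside the brick's top at (295,161), and the bowl and block haven't moved. The push forces confirmed contact on both sides, so I'm handing it in.

```bash
python3 -c "
from station import arm
print(arm.finish_job())"
```

```text
the job is handed in; nothing more can be done
None
```

I pushed the brick flush against the fence and home against the stop, with the bangle still on top and no bystander touched; the job is handed in, and no verdict was returned.

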